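# Wedge the trip tumbler off its stop and hold it

## Task

The weighted tumbler has flopped to one side and rests on its stop. Pick up the steel wedge and push its thin end, flat along the shelf, from the robot's side under the foot of the tumbler's low end until that end has just lifted, about 4 mm, clear of its stop; never raise it more than about 10 mm or let it flop over to the other side. Finish still gripping the wedge flat on the shelf with the foot resting on it, touching the tumbler with nothing else, and leave the gauge, the plunger and the bushings alone.

Things in the scene. Friction and masses are not known exactly. Their poses are not given: they have to be found in the camera images.
- stand: fixed green stand: base plate 100 x 180 x 6 mm (x by y), two cheeks 75 mm high carrying the pivot pin, two stop posts 70 mm either side of the pivot. Origin on the shelf under the pivot; z up; y runs along the bar to its left end, x along the pivot, across the bar; the -x side faces roughly to the robot
- tumbler: aluminium crossbar 24 x 354 x 14 mm with a 76 mm cast-iron ball on a stalk above its middle (ball centre 105 mm above the pivot), about 2.1 kg. Origin on the pivot, 62 mm above the shelf; y along the bar to its left. Turns freely about the stand's x, top-heavy, so always falls to one side and rests leaning 0.2 rad, one end low. About 2 N under the low foot lifts it; raised 33 mm it flops over
- foot_left (a point): lowest point of the round-bottomed foot (16 mm across, ball-ended, 8 mm radius) under the bar's left (+y) end, 165 mm from the pivot. About 8.5 mm above the shelf when that end rests on its stop, about 74 mm when it is the high end
- foot_right (a point): the same on the bar's right (-y) end
- wedge: loose steel wedge 161 mm long, 28 wide, 0.3 kg, flat on the shelf. Origin under the middle of its handle block (36 long, 28 wide, 40 mm high); x to the thin tip, z up. Neck 21 mm high from x = 18 to 43 mm, then taper (10 degrees) to x = 143, from 20.6 down to 3 mm thick. It meets the foot about 30 mm behind the tip; the end is 4 mm up with the foot 53 mm behind the tip
- wedge_tip (a point): middle of the underside of the wedge's thin tip, 143 mm from the wedge's origin along its x
- gauge: bystander: chrome dial gauge lying on its back, 56 mm across, 24 mm high, with a stem out to 59 mm from its centre. Origin under its centre
- plunger: bystander: brass pilot valve plunger standing on its flange, 40 mm across, 70 mm high. Origin under its centre
- bushing_a: bystander: bronze bushing standing on end, 44 mm across, 34 mm high. Origin under its centre
- bushing_b: bystander: second bronze bushing, like the first

How it is judged:
By the outcome, as a careful person would: the job done as asked, in the order asked, and still so for the second after the job is handed in, while the arm keeps its last pose, push and grip.
It also fails if it takes over 51 s, if anything falls off the work surface, if the arm or the gripper's body presses on something with over 40 N, if the wrist force passes 120 N, or if a joint passes its speed limit or range.

## Robot

A 7-joint arm with a two-finger parallel gripper is mounted at the origin on the work surface. World frame = base frame: x ahead of the robot, y to its left, z up, the work surface at z = 0. Lengths are in m, angles in rad, forces in N, time in s.
With the tool pointing down it reaches from about 0.425 to 0.925 m from the base axis. Payload 6.8 kg.
Tool frame: the origin (TCP) lies at the very end of the fingers, on their centre line; the grasp point (between the pads) lies 19 mm behind it; z points along the fingers, y is the line along which they close (so a half turn about z gives the same grasp; the last joint's range is limited). The gripper opens to 85 mm and grips with 20 to 120 N. Pads are 22 mm wide; open, the fingers measure 114 mm over their backs; the gripper's body (76 mm by 85 mm) begins 54 mm behind the grasp point. The pads swing forward as they close: fully open they stand 13 mm farther back than shut.
Start: joints at [1.104, 0.477, 0.022, 1.555, -0.011, 1.109, -0.083], TCP at [0.237, -0.632, 0.231] pointing down, gripper open.
Joint ranges: [-2.96, 2.96], [-0.34, 2.1], [-1.41, 1.46], [0.24, 2.44], [-1.37, 4.51], [0.17, 1.92], [-2.96, 2.96]. Speed limits (rad/s): [2.39, 2.39, 3.14, 3.14, 3.14, 3.14, 3.14].

## Interface

Orientations are given as a rotation vector (axis times angle).
In Python, from bench import get_obs, viewer, r gives the robot as it stands. The module is installed in compiled form; this text tells all that it offers.
- The arm moves only by the tool play_rows, never from a script. Its argument "commands" is a list that holds one entry, the list of rows, each a list of 5 numbers: the gripper's target within -1 to 1 (shut at 1, half-way at 0, fully open at -1), then the shift along the tool's x, y, z scaled (see below), then the turn about the tool's z scaled (see below). A call has 1 to 12 rows; each row is the pose to reach, as a shift and turn from the pose commanded when the call began, along the tool's axes at that moment; what a row does not reach only later rows make up. The controller multiplies each number of a shift by 0.2 m and each number of a turn by pi/2 rad. A row lasts 1/12 s, in which the tool goes at most 41.7 mm and 7.16 degrees, less where a joint would pass 70% of its speed; a pose out of reach is approached as far as the arm can. A call with a number of a shift or a turn outside -1 to 1 is refused whole. A call with a gripper value outside its range is refused whole. The fingers move at their own pace and stop on an object; "grip_force" is the grip in N (left out, the last holds). Time passes only in rows, so rows that repeat a pose let the fingers close. It gives the time, the measured TCP pose, the force, the opening and the grip force at its end, in the units of the state.
- get_obs(): the state, without advancing time (a new reading comes with each control period).
- viewer.grab_frame(name): name is "scene" or "top" or "wrist"; returns a dict with "pixels" (384x512x3 uint8, red, green, blue), "fovy" (degrees; the focal length in pixels is half the picture's height over the tangent of half this angle, whatever the lens; pixels are square), "cx", "cy" (the principal point, pixels), "world_to_cam" (4x4, takes a point from world to camera coordinates); the wrist camera has in their place "hand_eye" (4x4, takes a point from camera to tool coordinates, whose origin is the TCP and whose axes are the flange's). Camera axes: x right, y up, looking along -z (the intrinsics and any distortion apply to the point x, -y, -z); pixel columns grow to the right and rows downward; lengths in m; the calibration is good to about 2 mm. The wrist camera is an equidistant fisheye: a pixel r from the principal point sees the ray r / f radians off the axis. A picture is of the moment at which its call begins: read the wrist's pose just before it. There is no depth.
- r.hand_in(): hands the job in; it is judged then, once.
Trained networks look in a picture, given as the dict that the camera call returned (one of the last four; its "shot" number tells which), for a name from the list of things; names that differ only in an ending like _2 or _b are one class to them, and where a whole thing is asked for, a point or a joint stands for the part that bears it (a point fixed in the world has none). Each returns a list of dicts, best first, with "score" (0 to 1); they miss things now and then, are a little off and sometimes report something else, mostly with a low value. They report only what shows in the picture. A call takes as long as a camera call.
- viewer.trace(picture, thing): "pixels" (384x512 bool, what is visible of it) and "rect" ([left, top, right, bottom] in pixels, round what is visible of it).
The state is a dict: "clock": time; "joints": joint angles; "qvel": joint speeds; "tau": joint torques, N m; "tcp_pos": TCP position; "orientation": TCP orientation; "contact_force": force on the tool from outside, world axes, zero at the start; "moment": the same for the moment, N m; "grip_width": finger opening in m; "gripper_force": force on a finger pad.
Only numpy, scipy, OpenCV 4.12 (cv2) and the standard library are available. Lean on these libraries where they do the work, as an engineer would, in place of code of your own. Each camera call takes 0.05 s, during which the arm holds its last target. There are 200 camera calls.

## Working session

There is one attempt and no reset: what is moved stays moved. The work goes in short steps, Python scripts to look and compute and a tool call to move; the robot and the scene stay as the last step left them, time stands still between calls to the robot, and variables do not carry over. Pictures are saved under pics/ and viewed, at most 10 in all, crops included, and the job is handed in when it is done.

Besides the shell and the picture viewer there is one more tool, called after ">>>" as a command line: name --argument value ..., lists and objects as JSON in quotes. play_rows: Moves the arm, as the interface text tells. Shifts and turns lie within -1 to 1; 1 stands for 0.2 m of shift or pi/2 rad of turn. Its arguments: {"type":"object","properties":{"commands":{"type":"array","items":{"type":"array","items":{"type":"array","items":{"type":"number","minimum":-1,"maximum":1}}}},"grip_force":{"type":"number"}},"required":["commands"]}

```bash
mkdir -p pics; cat > h.py <<'E'
import numpy as np,cv2
from bench import get_obs,viewer,r
from scipy.spatial.transform import Rotation as R
def K(p):
    return 192/np.tan(np.radians(p["fovy"])/2)
def proj(p,P):
    P=np.atleast_2d(P);W=np.array(p["world_to_cam"]);c=P@W[:3,:3].T+W[:3,3];f=K(p)
    return np.c_[p["cx"]+f*c[:,0]/-c[:,2],p["cy"]-f*c[:,1]/-c[:,2]]
def unproj(p,uv,z):
    uv=np.atleast_2d(np.asarray(uv,float));W=np.array(p["world_to_cam"]);f=K(p)
    d=np.c_[(uv[:,0]-p["cx"])/f,-(uv[:,1]-p["cy"])/f,-np.ones(len(uv))]@W[:3,:3]
    o=-W[:3,:3].T@W[:3,3]
    return o+d*((z-o[2])/d[:,2])[:,None]
def save(p,n): cv2.imwrite("pics/"+n,p["pixels"][:,:,::-1])
E
python3 - <<'E'
from h import *
o=get_obs();print(o)
ps={n:viewer.grab_frame(n) for n in("scene","top")}
for n,p in ps.items():
    print(n,{k:v for k,v in p.items() if k!="pixels"})
    for t in("wedge","tumbler","stand","gauge","plunger","bushing_a"):
        for d in viewer.trace(p,t)[:2]:
            ys,xs=np.nonzero(d["pixels"]);print(n,t,round(d["score"],2),d["rect"],xs.mean().round(1),ys.mean().round(1), unproj(p,(xs.mean(),ys.mean()),0.01)[0].round(3),len(xs))
            if t in("wedge","tumbler"): print(cv2.minAreaRect(np.c_[xs,ys].astype(np.float32)))
cv2.imwrite("pics/a.png",cv2.resize(np.hstack([ps["scene"]["pixels"],]),(800,600))[:,:,::-1])
cv2.imwrite("pics/b.png",cv2.resize(ps["top"]["pixels"],(800,600))[:,:,::-1])
E
```

```text
{'clock': 0.0, 'joints': array([ 1.10389247,  0.47779459,  0.02234909,  1.55646781, -0.01153408,
        1.10929751, -0.08310076]), 'qvel': array([ 0.00176787, -0.0008245 , -0.00149986,  0.00033264,  0.00017817,
        0.00075057, -0.00047691]), 'tau': array([-5.14297535e-04, -5.96445680e+01,  1.60787936e+00, -2.81189203e+01,
        1.26033212e-02,  9.27667221e-03, -2.54872288e-05]), 'tcp_pos': array([ 0.23680731, -0.63145556,  0.23032268]), 'orientation': array([-3.08941453e+00, -5.60266110e-01,  6.85427172e-04]), 'contact_force': array([-0.16586214, -0.31013483,  0.25353808]), 'moment': array([-0.00991175, -0.02336427, -0.01544323]), 'gripper_force': 0.0, 'grip_width': 0.08555423438709375}
scene {'fovy': 49.94429008763916, 'cx': 253.3840596242392, 'cy': 184.66481204424284, 'world_to_cam': array([[-6.25895808e-01,  7.79906543e-01,  4.70907532e-04,
         3.88518762e-01],
       [-6.69950931e-01, -5.37962416e-01,  5.11627001e-01,
         3.91520561e-01],
       [ 3.99274576e-01,  3.19909710e-01,  8.59207536e-01,
        -1.31110499e+00],
       [ 0.00000000e+00,  0.00000000e+00,
[... 1369 characters left out ...]
 0.522 -0.357  0.01 ] 808
((396.76470947265625, 234.94119262695312), (16.00735092163086, 61.11897659301758), 14.03624439239502)
top wedge 0.29 [245.5, 120.5, 257.1, 139.7] 252.4 130.5 [0.799 0.025 0.01 ] 136
((252.0, 131.0), (16.0, 14.0), 90.0)
top tumbler 0.77 [198.4, 145.0, 338.2, 179.9] 267.1 166.8 [ 0.702 -0.016  0.01 ] 1954
((269.0, 163.0), (32.0, 138.0), 90.0)
top stand 0.63 [200.6, 145.4, 337.3, 190.3] 268.1 170.9 [ 0.691 -0.019  0.01 ] 3252
top gauge 0.67 [130.0, 238.3, 150.5, 268.6] 139.2 257.7 [0.457 0.314 0.01 ] 410
top plunger 0.68 [272.5, 127.2, 284.8, 146.7] 280.2 137.1 [ 0.782 -0.049  0.01 ] 204
top bushing_a 0.49 [246.9, 203.1, 264.9, 220.8] 255.9 211.5 [0.583 0.012 0.01 ] 99
```

View pics/a.png

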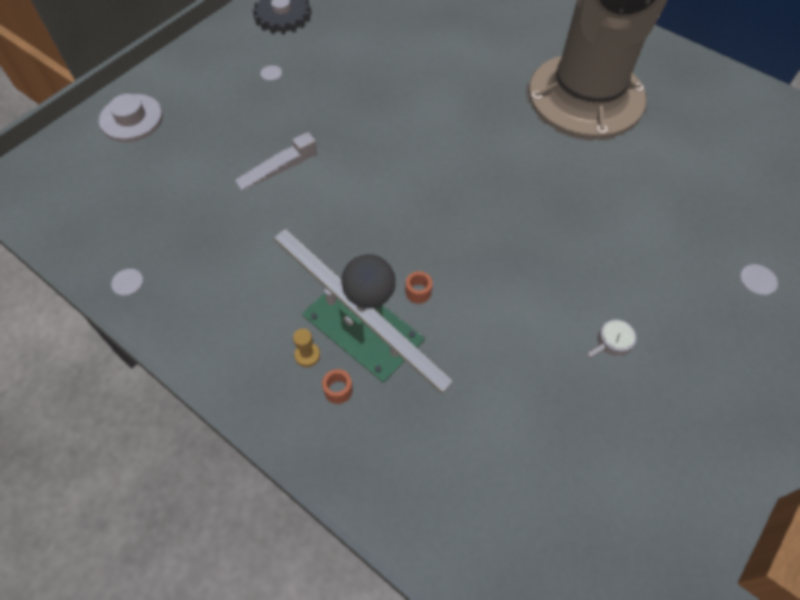

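View pics/b.png

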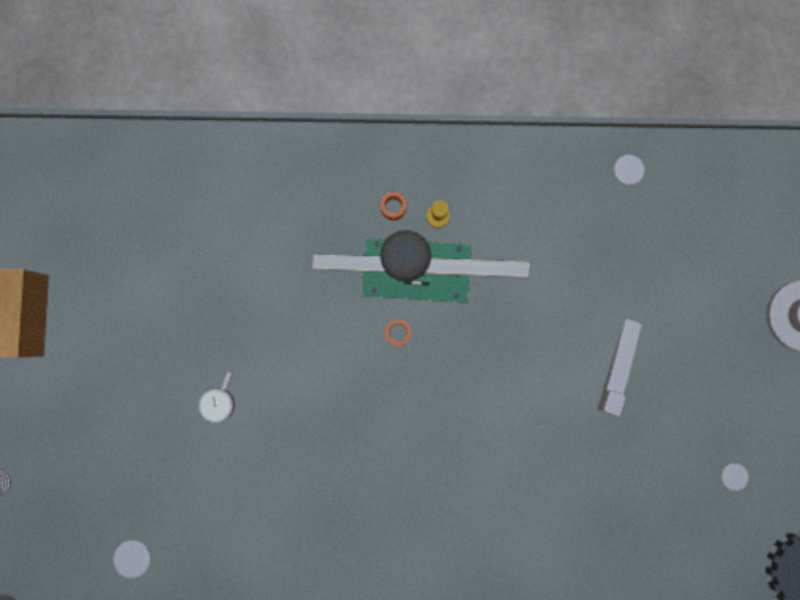

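Both views show the wedge at the right (top view tip ≈ (632,321), handle ≈ (614,403), 800-px scale). The tumbler bar runs from (313,262) to (528,269) with the ball at (405,255), which looks left of the stand. That suggests the left end is low. I'll fit models next.

```bash
cat >> h.py <<'E'
from scipy.optimize import minimize
S=4
def box(x0,x1,y0,y1,z0,z1): return np.array([[x,y,z] for x in(x0,x1) for y in(y0,y1) for z in(z0,z1)],float)
u=np.linspace(0,2*np.pi,24)
ball=np.array([[.038*np.cos(a)*np.sin(b),.038*np.sin(a)*np.sin(b),.105+.038*np.cos(b)] for a in u for b in np.linspace(0,np.pi,13)])
WED=[box(-.018,.018,-.014,.014,0,.04),box(.018,.043,-.014,.014,0,.021),np.vstack([box(.043,.0431,-.014,.014,0,.0206),box(.143,.1431,-.014,.014,0,.003)])]
TUM=[box(-.012,.012,-.177,.177,-.007,.007),ball]
def wpose(q): return [P@R.from_euler("z",q[2]).as_matrix().T+[q[0],q[1],0] for P in WED]
def tpose(q): # x,y,yaw,lean (+ = left end up)
    M=(R.from_euler("z",q[2])*R.from_euler("x",q[3])).as_matrix()
    return [P@M.T+[q[0],q[1],.062] for P in TUM]
def sil(p,parts):
    m=np.zeros((384*S,512*S),np.uint8)
    for P in parts:
        h=cv2.convexHull(((proj(p,P)+.5)*S).astype(np.float32)).round().astype(np.int32);cv2.fillConvexPoly(m,h,1)
    return m
def up(m): return cv2.resize(m.astype(np.float32),None,fx=S,fy=S,interpolation=cv2.INTER_LINEAR)>.5
def fit(ps,ms,f,q0,st):
    ms=[up(m) for m in ms]
    def c(q):
        s=0
        for p,m in zip(ps,ms):
            k=sil(p,f(q))>0; s-=(k&m).sum()/(k|m).sum()
        return s
    sx=np.vstack([q0]+[np.array(q0)+np.eye(len(q0))[i]*st[i] for i in range(len(q0))])
    o=minimize(c,q0,method="Nelder-Mead",options=dict(initial_simplex=sx,xatol=1e-4,fatol=1e-4,maxiter=250))
    return o.x,o.fun/len(ps)
E
python3 - <<'E'
from h import *
ps=[viewer.grab_frame(n) for n in("scene","top")]
m=[viewer.trace(p,"wedge")[0]["pixels"] for p in ps]
a=np.radians(-14)
res={}
for l,s in(("both",[0,1]),("scene",[0]),("top",[1])):
    q,c=fit([ps[i] for i in s],[m[i] for i in s],wpose,[.47,-.345,a],[.02,.02,.1]);print("wedge",l,q.round(4),c)
    if l=="both":res["w"]=q
m=[viewer.trace(p,"tumbler")[0]["pixels"] for p in ps]
# stalk/ball included; fit both leans
for le in(.2,-.2):
    q,c=fit(ps,m,lambda q:tpose([*q,le]),[.69,-.017,0],[.02,.02,.1]);print("tumbler",le,q.round(4),c)
    if le<0:res["t"]=[*q,le]
    else:res["t2"]=[*q,le]
for nm,p in zip("st",ps):
    im=cv2.resize(p["pixels"],None,fx=S,fy=S)[:,:,::-1].copy()
    for k,col in(("w",(0,0,255)),("t",(0,255,255)),("t2",(255,0,0))):
        f=wpose if k=="w" else tpose
        cs,_=cv2.findContours(sil(p,f(res[k])),cv2.RETR_EXTERNAL,cv2.CHAIN_APPROX_NONE);cv2.drawContours(im,cs,-1,col,1)
    uv=proj(p,np.vstack([wpose(res["w"])[0],tpose(res["t"])[0]]))*S
    x0,y0=np.maximum(uv.min(0)-40,0).astype(int);x1,y1=(uv.max(0)+40).astype(int)
    im=im[y0:y1,x0:x1];s=min(800/im.shape[1],600/im.shape[0]);cv2.imwrite(f"pics/o{nm}.png",cv2.resize(im,None,fx=s,fy=s))
o=get_obs();print(R.from_rotvec(o["orientation"]).as_matrix().round(3))
E
```

```text
wedge both [ 0.472  -0.3392 -0.3243] -0.9308931989602769
wedge scene [ 0.4721 -0.3413 -0.3073] -0.9404495388197367
wedge top [ 0.4714 -0.3377 -0.3335] -0.9476312890194638
tumbler 0.2 [ 0.6898  0.0258 -0.0088] -0.617665856875542
tumbler -0.2 [ 0.688  -0.015  -0.0435] -0.9471021408747551
[[ 0.936  0.351  0.   ]
 [ 0.351 -0.936 -0.   ]
 [ 0.     0.    -1.   ]]
```

View pics/os.png

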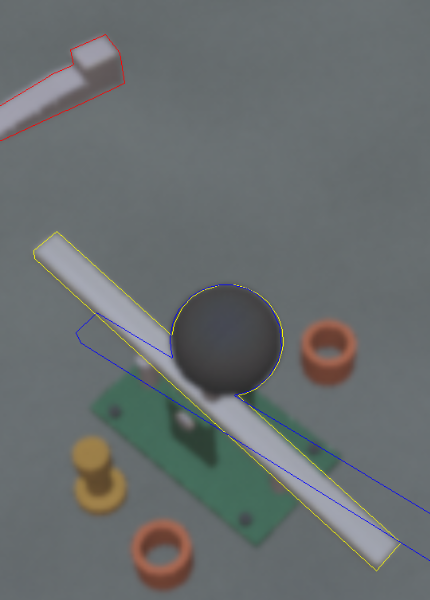

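View pics/ot.png

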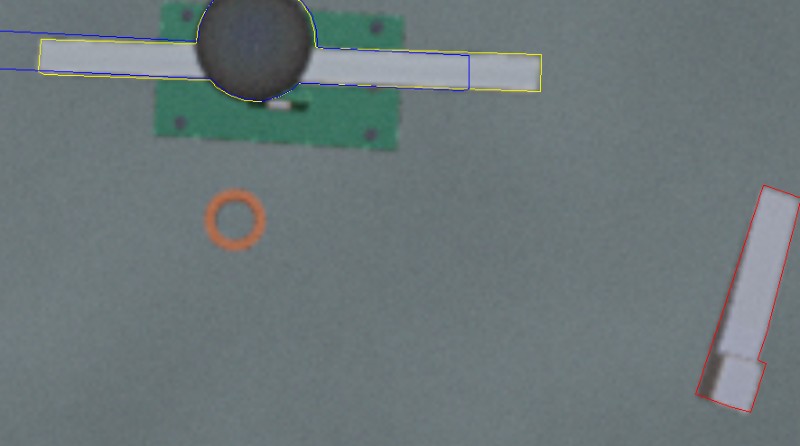

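The fit confirms the left end is low (IoU 0.95). That puts foot_left at about (0.695, 0.142), and the wedge at (0.472, -0.339) with yaw -0.324. Now moving to hover over the wedge.

>>> play_rows --commands '[[[-1, 0.2, -0.12, 0.1, 0.1], [-1, 0.4, -0.24, 0.2, 0.2], [-1, 0.6, -0.36, 0.25, 0.3], [-1, 0.8, -0.478, 0.3, 0.4], [-1, 0.8, -0.478, 0.3, 0.435], [-1, 0.8, -0.478, 0.3, 0.435], [-1, 0.8, -0.478, 0.3, 0.435], [-1, 0.8, -0.478, 0.3, 0.435], [-1, 0.8, -0.478, 0.3, 0.435], [-1, 0.8, -0.478, 0.3, 0.435]]]'

```text
clock: 1.83
tcp_pos: [0.3521, -0.4878, 0.1717]
orientation: [3.099, -0.509, 0.0]
contact_force: [0.1, 0.3, -0.3]
grip_width: 0.0853
gripper_force: 0.0
```

```bash
cat >> h.py <<'E'
def plan(x,y,z,yaw):
    o=get_obs();M=R.from_rotvec(o["orientation"]).as_matrix();d=M.T@(np.array([x,y,z])-o["tcp_pos"])
    cy=np.arctan2(M[1,0],M[0,0]);print("t",o["clock"],"tcp",o["tcp_pos"].round(4),"yaw",cy.round(4),"tilt",M[2].round(4),"scaled",(d/.2).round(4),"turn",((cy-yaw)/(np.pi/2)).round(4),"F",o["contact_force"].round(1))
E
python3 -c "
from h import *
plan(.472,-.339,.1,-.324)"
```

```text
t 1.8333 tcp [ 0.3521 -0.4878  0.1717] yaw -0.3258 tilt [ 5.e-04  1.e-03 -1.e+00] scaled [ 0.3296 -0.8971  0.3578] turn -0.0011 F [ 0.1  0.3 -0.3]
```

>>> play_rows --commands '[[[-1, 0.11, -0.3, 0.12, 0], [-1, 0.22, -0.6, 0.24, 0], [-1, 0.33, -0.897, 0.357, 0], [-1, 0.33, -0.897, 0.357, 0], [-1, 0.33, -0.897, 0.357, 0], [-1, 0.33, -0.897, 0.357, 0], [-1, 0.33, -0.897, 0.357, 0], [-1, 0.33, -0.897, 0.357, 0]]]'

```text
clock: 2.5
tcp_pos: [0.4724, -0.3388, 0.1001]
orientation: [3.099, -0.509, -0.0]
contact_force: [0.2, -0.7, 0.1]
grip_width: 0.0854
gripper_force: 0.0
```

```bash
cat >> h.py <<'E'
def wproj(p,o,P):
    M=R.from_rotvec(o["orientation"]).as_matrix();t=(np.atleast_2d(P)-o["tcp_pos"])@M
    H=np.linalg.inv(p["hand_eye"]);c=t@H[:3,:3].T+H[:3,3];f=K(p)
    v=np.c_[c[:,0],-c[:,1],-c[:,2]];n=np.linalg.norm(v[:,:2],axis=1);th=np.arctan2(n,v[:,2])
    return np.c_[p["cx"],p["cy"]]+f*(th/np.maximum(n,1e-9))[:,None]*v[:,:2]
E
python3 - <<'E'
from h import *
plan(.472,-.339,.008,-.324)
o=get_obs();p=viewer.grab_frame("wrist")
proj=None
import h
h.proj=lambda p,P:wproj(p,o,P)
d=viewer.trace(p,"wedge");print([(x["score"],x["rect"]) for x in d])
q0=[.472,-.339,-.324]
q,c=fit([p],[d[0]["pixels"]],wpose,q0,[.01,.01,.05]);print(q,c)
im=cv2.resize(p["pixels"],None,fx=S,fy=S)[:,:,::-1].copy()
for qq,col in((q,(0,0,255)),(q0,(0,255,255))):
    cs,_=cv2.findContours(sil(p,wpose(qq)),cv2.RETR_EXTERNAL,cv2.CHAIN_APPROX_NONE);cv2.drawContours(im,cs,-1,col,2)
cv2.imwrite("pics/w1.png",cv2.resize(im,(800,600)))
E
```

```text
t 2.5 tcp [ 0.4724 -0.3388  0.1001] yaw -0.3255 tilt [ 1.e-04  9.e-04 -1.e+00] scaled [-0.0017  0.0009  0.4605] turn -0.001 F [ 0.2 -0.7  0.1]
[(0.72, [240.7, 26.8, 282.3, 235.8])]
[ 0.47097229 -0.34036135 -0.31283054] -0.9566544614824949
```

View pics/w1.png

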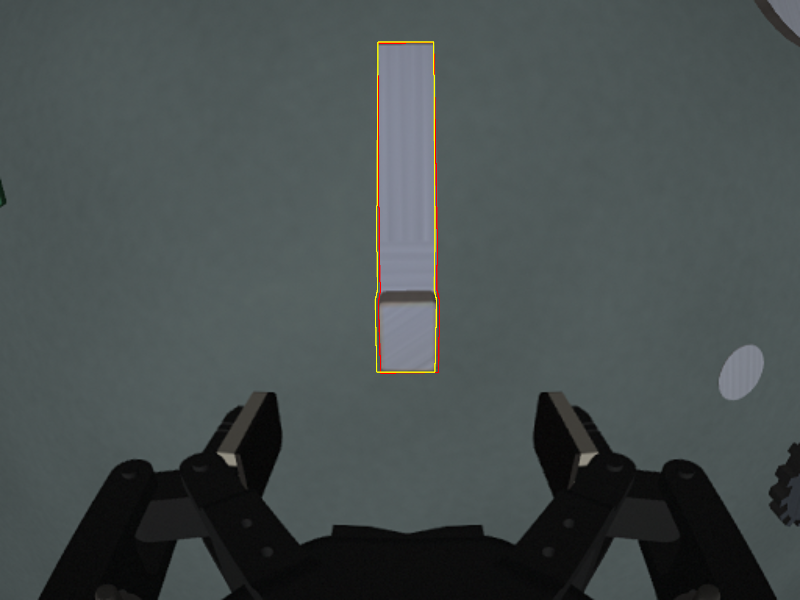

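The wrist view agrees with the fit: the wedge outline spans (377–437, 42–373) and the handle is centred between the fingers. Descending and gripping.

>>> play_rows --commands '[[[-1, -0.003, 0.004, 0.15, -0.005], [-1, -0.003, 0.004, 0.3, -0.005], [-1, -0.003, 0.004, 0.4, -0.005], [-1, -0.003, 0.004, 0.46, -0.005], [-1, -0.003, 0.004, 0.46, -0.005], [-1, -0.003, 0.004, 0.46, -0.005], [1, -0.003, 0.004, 0.46, -0.005], [1, -0.003, 0.004, 0.46, -0.005], [1, -0.003, 0.004, 0.46, -0.005], [1, -0.003, 0.004, 0.46, -0.005], [1, -0.003, 0.004, 0.46, -0.005], [1, -0.003, 0.004, 0.46, -0.005]]]' --grip_force 70

```text
clock: 3.6
tcp_pos: [0.4728, -0.3384, 0.0089]
orientation: [3.102, -0.495, 0.002]
contact_force: [-0.5, -0.8, 5.9]
grip_width: 0.027
gripper_force: 69.9
```

>>> play_rows --commands '[[[1, 0, 0, 0, 0], [1, 0, 0, 0, 0], [1, 0, 0, 0, 0], [1, 0, 0, 0, 0], [1, 0, 0, -0.1, 0], [1, 0, 0, -0.15, 0], [1, 0, 0, -0.15, 0], [1, 0, 0, -0.15, 0], [1, 0, 0, -0.15, 0]]]'

```text
clock: 4.35
tcp_pos: [0.4718, -0.3376, 0.0374]
orientation: [-3.102, 0.495, 0.001]
contact_force: [0.0, 0.2, -4.4]
grip_width: 0.0269
gripper_force: 69.4
```

```bash
python3 - <<'E'
from h import *
# foot and approach line
q=[.688,-.015,-.0435];f=np.array(q[:2])+R.from_euler("z",q[2]).as_matrix()[:2,:2]@[0,.1575]
ax=np.array([np.cos(q[2]),np.sin(q[2])]);print(f)
t=f-ax*(.143+.05);print(t)   # tip 50 mm short of foot
plan(*t,.038,q[2])
E
```

```text
[0.69484909 0.14235101]
[0.50203166 0.15074386]
t 4.35 tcp [ 0.4718 -0.3376  0.0374] yaw -0.3165 tilt [-8.e-04 -2.e-04 -1.e+00] scaled [-6.1640e-01 -2.3673e+00 -2.3000e-03] turn -0.1738 F [ 0.   0.2 -4.4]
```

Lifted and held (opening 27 mm, weight −4.4 N). Bushing_a lies on the straight path, so I'll carry the wedge above it.

>>> play_rows --commands '[[[1, 0, 0, -0.15, -0.03], [1, -0.02, -0.1, -0.21, -0.07], [1, -0.05, -0.22, -0.21, -0.11], [1, -0.09, -0.36, -0.21, -0.15], [1, -0.13, -0.5, -0.21, -0.174], [1, -0.17, -0.65, -0.21, -0.174], [1, -0.2, -0.78, -0.21, -0.174], [1, -0.23, -0.9, -0.21, -0.174], [1, -0.23, -0.9, -0.21, -0.174], [1, -0.23, -0.9, -0.21, -0.174]]]'

```text
clock: 5.18
tcp_pos: [0.4843, -0.1506, 0.0792]
orientation: [-3.14, 0.062, 0.002]
contact_force: [-0.4, -0.1, -3.3]
grip_width: 0.027
gripper_force: 70.0
```

```bash
python3 -c "
from h import *
plan(.502,.1507,.08,-.0435)"
```

```text
t 5.1833 tcp [ 0.4843 -0.1506  0.0792] yaw -0.0396 tilt [-1.4e-03 -8.0e-04 -1.0e+00] scaled [ 0.0291 -1.5087 -0.0029] turn 0.0025 F [-0.4 -0.1 -3.3]
```

>>> play_rows --commands '[[[1, 0, -0.1, 0, 0.002], [1, 0, -0.25, 0, 0.002], [1, 0, -0.42, 0, 0.002], [1, 0, -0.6, 0, 0.002], [1, 0.01, -0.78, 0, 0.002], [1, 0.02, -0.92, 0, 0.002], [1, 0.02, -1, 0, 0.002], [1, 0.02, -1, 0, 0.002]]]'

```text
clock: 5.85
tcp_pos: [0.4977, 0.0509, 0.0796]
orientation: [-3.139, 0.065, -0.0]
contact_force: [0.7, -0.2, -3.6]
grip_width: 0.0271
gripper_force: 70.0
```

>>> play_rows --commands '[[[1, 0.01, -0.1, 0, 0], [1, 0.01, -0.25, 0, 0], [1, 0.01, -0.4, 0, 0], [1, 0.01, -0.5, 0, 0], [1, 0.01, -0.51, 0, 0], [1, 0.01, -0.51, 0, 0], [1, 0.01, -0.51, 0.1, 0], [1, 0.01, -0.51, 0.2, 0], [1, 0.01, -0.51, 0.25, 0], [1, 0.01, -0.51, 0.25, 0]]]'

```text
clock: 6.68
tcp_pos: [0.5023, 0.1458, 0.0276]
orientation: [3.138, -0.077, -0.007]
contact_force: [0.1, -0.5, -2.1]
grip_width: 0.0271
gripper_force: 69.9
```

```bash
python3 - <<'E'
from h import *
plan(.502,.1507,.009,-.0435)
import h
o=get_obs();p=viewer.grab_frame("wrist");save(p,"w2.png")
pj=h.proj
h.proj=lambda p,P:wproj(p,o,P)
d=viewer.trace(p,"wedge")
z0=o["tcp_pos"][2]-.009
f=lambda q:[P+[0,0,z0] for P in wpose(q)]
q0=[*o["tcp_pos"][:2],-.0435]
if d:
    q,c=fit([p],[d[0]["pixels"]],f,q0,[.006,.006,.04]);print("wedge",q,c)
else: q=q0
d=viewer.trace(p,"tumbler")
for x in d[:2]: print(x["score"],x["rect"])
im=cv2.resize(p["pixels"],None,fx=S,fy=S)[:,:,::-1].copy()
for parts,col in((f(q),(0,0,255)),(tpose([.688,-.015,-.0435,-.2])[:1],(0,255,255))):
    cs,_=cv2.findContours(sil(p,parts),cv2.RETR_EXTERNAL,cv2.CHAIN_APPROX_NONE);cv2.drawContours(im,cs,-1,col,2)
cv2.imwrite("pics/w2.png",cv2.resize(im,(800,600)))
E
```

```text
t 6.6833 tcp [0.5023 0.1458 0.0276] yaw -0.0492 tilt [-0.0045  0.0032 -1.    ] scaled [-0.0025 -0.0245  0.0929] turn -0.0036 F [ 0.1 -0.5 -2.1]
wedge [ 0.5036302   0.14455709 -0.05469522] -0.9727574343383487
```

View pics/w2.png

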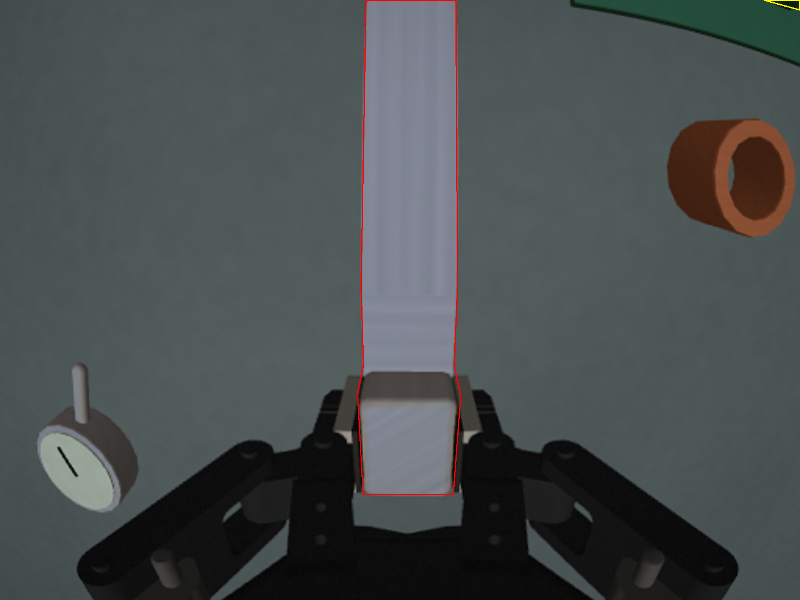

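The wrist view shows the wedge straight in the grip (columns 362–457), with bushing_a off to the right at (735,178) and the gauge at (88,465), both clear of the path. Lowering to the shelf.

>>> play_rows --commands '[[[1, 0, -0.02, 0, -0.003], [1, 0, -0.024, 0.03, -0.003], [1, 0, -0.024, 0.06, -0.003], [1, 0, -0.024, 0.08, -0.003], [1, 0, -0.024, 0.092, -0.003], [1, 0, -0.024, 0.092, -0.003], [1, 0, -0.024, 0.092, -0.003], [1, 0, -0.024, 0.092, -0.003]]]'

```text
clock: 7.5
tcp_pos: [0.5043, 0.1537, 0.0116]
orientation: [-3.141, 0.066, -0.0]
contact_force: [0.1, 0.4, -3.5]
grip_width: 0.027
gripper_force: 70.0
```

```bash
python3 - <<'E'
from h import *
plan(.502,.1507,.009,-.0435)
ps=[viewer.grab_frame(n) for n in("scene","top")]
for t in("wedge","tumbler"):
    ms=[viewer.trace(p,t) for p in ps];print([(m[0]["score"],m[0]["pixels"].sum()) if m else None for m in ms])
    m=[x[0]["pixels"] for x in ms]
    if t=="tumbler":
        print(fit(ps,m,tpose,[.688,-.015,-.0435,-.2],[.005,.005,.03,.03]))
im=cv2.resize(ps[0]["pixels"],None,fx=S,fy=S)[:,:,::-1].copy()
o=get_obs()
for parts,col in((wpose([*o["tcp_pos"][:2]+[.001,0],-.0435]),(0,0,255)),(tpose([.688,-.015,-.0435,-.2])[:1],(0,255,255))):
    cs,_=cv2.findContours(sil(ps[0],parts),cv2.RETR_EXTERNAL,cv2.CHAIN_APPROX_NONE);cv2.drawContours(im,cs,-1,col,1)
x,y=proj(ps[0],[.62,.14,.02])[0]*S
cv2.imwrite("pics/s3.png",im[int(y)-300:int(y)+300,int(x)-400:int(x)+400])
E
```

```text
t 7.5 tcp [0.5043 0.1537 0.0116] yaw -0.0418 tilt [ 2.e-04 -0.e+00 -1.e+00] scaled [-0.0108  0.0153  0.0128] turn 0.0011 F [ 0.1  0.4 -3.5]
[(0.66, np.int64(688)), (0.97, np.int64(394))]
[(0.94, np.int64(2402)), (0.34, np.int64(227))]
(array([ 0.68862547, -0.01494655, -0.0509704 , -0.19487775]), np.float64(-0.46891019321766564))
```

View pics/s3.png

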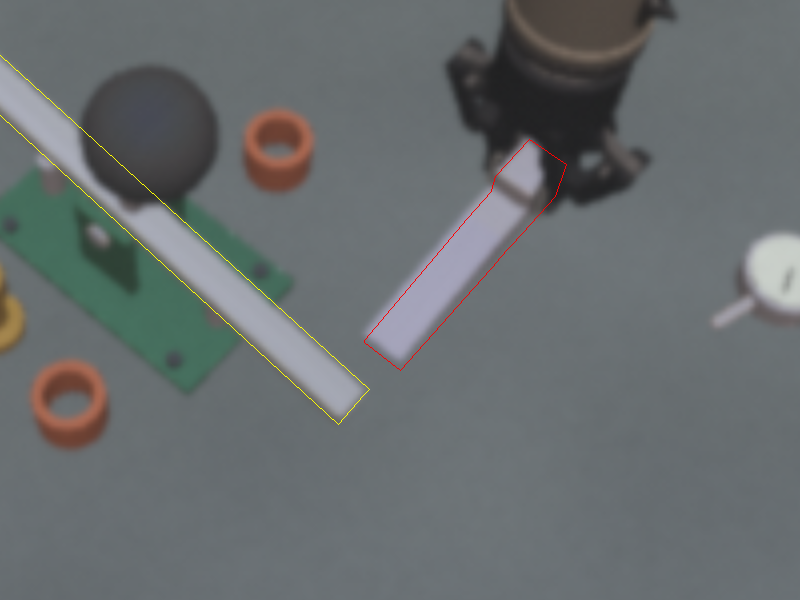

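The scene view shows the wedge tip near (385,350), just short of the bar's left end at (350,400), and aligned with the foot. A 3 mm y correction, then settle onto the shelf.

>>> play_rows --commands '[[[1, 0, 0.015, 0, 0], [1, 0, 0.015, 0.005, 0], [1, 0, 0.015, 0.01, 0], [1, 0, 0.015, 0.012, 0], [1, 0, 0.015, 0.012, 0], [1, 0, 0.015, 0.012, 0]]]'

```text
clock: 8.3
tcp_pos: [0.5041, 0.1507, 0.0091]
orientation: [-3.141, 0.066, -0.0]
contact_force: [-0.2, -0.3, -2.8]
grip_width: 0.0265
gripper_force: 70.0
```

```bash
python3 -c "
from h import *
plan(.502,.1507,.009,-.0435)"
```

```text
t 8.3 tcp [0.5041 0.1507 0.0091] yaw -0.0418 tilt [ 1.e-04 -0.e+00 -1.e+00] scaled [-0.0105  0.0005  0.0004] turn 0.0011 F [-0.2 -0.3 -2.8]
```

>>> play_rows --commands '[[[1, 0, 0, 0.004, 0], [1, 0, 0, 0.008, 0], [1, 0, 0, 0.008, 0], [1, 0, 0, 0.008, 0]]]'

```text
clock: 8.63
tcp_pos: [0.5042, 0.1508, 0.0088]
orientation: [3.141, -0.066, 0.001]
contact_force: [-5.6, -1.5, 14.5]
grip_width: 0.027
gripper_force: 72.3
```

>>> play_rows --commands '[[[1, 0, 0, -0.004, 0], [1, 0.02, 0, -0.004, 0], [1, 0.05, 0, -0.004, 0], [1, 0.09, 0, -0.004, 0], [1, 0.14, 0, -0.004, 0], [1, 0.19, 0, -0.004, 0], [1, 0.24, 0, -0.004, 0], [1, 0.28, 0, -0.004, 0], [1, 0.31, 0, -0.004, 0], [1, 0.33, 0, -0.004, 0], [1, 0.33, 0, -0.004, 0], [1, 0.33, 0, -0.004, 0]]]'

```text
clock: 9.63
tcp_pos: [0.5711, 0.1484, 0.0089]
orientation: [-3.14, 0.065, -0.003]
contact_force: [0.0, 0.3, 4.1]
grip_width: 0.027
gripper_force: 71.0
```

```bash
cat > chk.py <<'E'
from h import *
f=np.array([.69485,.14235]);ax=np.array([np.cos(-.0435),np.sin(-.0435)])
o=get_obs();d=f-o["tcp_pos"][:2]
plan(*(f-ax*.090),.0085,-.0435)
print("foot behind tip mm",143-1e3*d@ax,"lateral",1e3*(d@[-ax[1],ax[0]]))
p=viewer.grab_frame("scene")
m=up(viewer.trace(p,"tumbler")[0]["pixels"])
cs=[]
L=np.arange(-.24,-.1,.004)
for l in L:
    k=sil(p,tpose([.688,-.015,-.0435,l]))>0;cs.append((k&m).sum()/(k|m).sum())
i=int(np.argmax(cs));a=np.polyfit(L[max(i-4,0):i+5],cs[max(i-4,0):i+5],2);print("lean",-a[1]/2/a[0],max(cs))
o2=o["tcp_pos"]
d=viewer.trace(p,"wedge")
print("wedge fit",fit([p],[d[0]["pixels"]],wpose,[o2[0],o2[1],-.0435],[.004,.004,.03]) if d else None)
import sys
if len(sys.argv)>1:
    im=cv2.resize(p["pixels"],None,fx=6,fy=6,interpolation=cv2.INTER_CUBIC)[:,:,::-1]
    x,y=proj(p,[.68,.14,.02])[0]*6;cv2.imwrite("pics/"+sys.argv[1],im[int(y)-300:int(y)+300,int(x)-400:int(x)+400])
E
python3 chk.py
```

```text
t 9.6333 tcp [0.5711 0.1484 0.0089] yaw -0.0417 tilt [ 1.9e-03 -8.0e-04 -1.0e+00] scaled [0.1693 0.0036 0.0021] turn 0.0012 F [0.  0.3 4.1]
foot behind tip mm 19.144780861254915 lateral -0.6620090034962619
lean -0.19479234088390662 0.9348350764279968
wedge fit (array([ 0.57326965,  0.1447237 , -0.02170019]), np.float64(-0.6959096927043411))
```

Baseline lean is −0.195, and the wedge lies flat with light pressure. Advancing slowly.

>>> play_rows --commands '[[[1, 0.01, 0, 0, 0], [1, 0.025, 0, 0, 0], [1, 0.04, 0, 0, 0], [1, 0.055, 0, 0, 0], [1, 0.07, 0, 0, 0], [1, 0.085, 0, 0, 0], [1, 0.1, 0, 0, 0], [1, 0.11, 0, 0, 0], [1, 0.12, 0, 0, 0], [1, 0.12, 0, 0, 0], [1, 0.12, 0, 0, 0]]]'

```text
clock: 10.7
tcp_pos: [0.5912, 0.1477, 0.0088]
orientation: [3.141, -0.064, -0.008]
contact_force: [-10.7, 0.8, 15.5]
grip_width: 0.0272
gripper_force: 72.5
```

```bash
python3 chk.py s4.png
```

```text
t 10.7 tcp [0.5912 0.1477 0.0088] yaw -0.0406 tilt [-4.8e-03  5.0e-04 -1.0e+00] scaled [0.0691 0.0042 0.0013] turn 0.0018 F [-10.7   0.8  15.5]
foot behind tip mm 39.17472265652354 lateral -0.8084226976038035
lean -0.19165848238919436 0.9487850193125703
wedge fit (array([ 0.59455271,  0.14651215, -0.06052623]), np.float64(-0.6758847285919639))
```

View pics/s4.png

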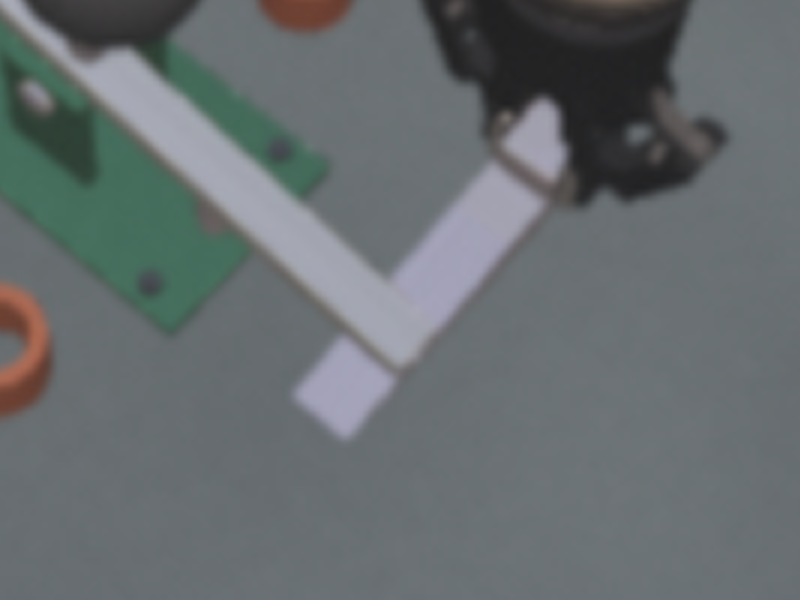

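The tip is under the foot (tip (320,415), bar end (405,360)) and lifting has just started. I'll ease the downward pressure first, then continue.

>>> play_rows --commands '[[[1, 0, 0, -0.003, 0], [1, 0, 0, -0.003, 0], [1, 0, 0, -0.003, 0], [1, 0, 0, -0.003, 0]]]'

```text
clock: 11.18
tcp_pos: [0.5914, 0.1476, 0.0089]
orientation: [3.141, -0.064, -0.007]
contact_force: [-8.8, 1.9, 10.0]
grip_width: 0.0271
gripper_force: 71.8
```

```bash
python3 chk.py
```

```text
t 11.1833 tcp [0.5914 0.1476 0.0089] yaw -0.0405 tilt [-4.3e-03  4.0e-04 -1.0e+00] scaled [0.0678 0.0038 0.0015] turn 0.0019 F [-8.8  1.9 10. ]
foot behind tip mm 39.44132920242093 lateral -0.724397840717624
lean -0.19094954082450563 0.9324488229906681
wedge fit (array([ 0.59365629,  0.14642383, -0.0433582 ]), np.float64(-0.6070022788481458))
```

>>> play_rows --commands '[[[1, 0.01, 0, -0.003, 0], [1, 0.02, 0, -0.003, 0], [1, 0.03, 0, -0.003, 0], [1, 0.04, 0, -0.003, 0], [1, 0.04, 0, -0.003, 0], [1, 0.04, 0, -0.003, 0], [1, 0.04, 0, -0.003, 0]]]'

```text
clock: 11.92
tcp_pos: [0.6001, 0.1468, 0.0089]
orientation: [3.14, -0.065, -0.005]
contact_force: [-6.1, -0.7, 3.4]
grip_width: 0.0274
gripper_force: 70.9
```

```bash
python3 chk.py
```

```text
t 11.9167 tcp [0.6001 0.1468 0.0089] yaw -0.0411 tilt [-3.2e-03  6.0e-04 -1.0e+00] scaled [0.0242 0.0015 0.002 ] turn 0.0015 F [-6.1 -0.7  3.4]
foot behind tip mm 48.16940968688057 lateral -0.2820539448747356
lean -0.18494033933443638 0.9373863021780815
wedge fit (array([ 0.6030053 ,  0.14435237, -0.04284263]), np.float64(-0.7207779321293908))
```

>>> play_rows --commands '[[[1, 0.01, 0, 0, 0], [1, 0.02, 0, 0, 0], [1, 0.025, 0, 0, 0], [1, 0.025, 0, 0, 0], [1, 0.025, 0, 0, 0], [1, 0.025, 0, 0, 0]]]'

```text
clock: 12.57
tcp_pos: [0.6059, 0.1463, 0.009]
orientation: [3.14, -0.065, -0.003]
contact_force: [-3.5, 0.7, 0.9]
grip_width: 0.0271
gripper_force: 70.5
```

```bash
python3 chk.py; python3 - <<'E'
from h import *
import h
T=viewer.grab_frame("top")
# lean from the ball + right half of bar (free of arm) in both views, before (nominal) vs now
o=get_obs();p=viewer.grab_frame("wrist");d=viewer.trace(p,"wedge")
pj=h.proj
h.proj=lambda p,P:wproj(p,o,P)
print(d[0]["score"],"wedge wrist fit",fit([p],[d[0]["pixels"]],wpose,[*o["tcp_pos"][:2],-.0435],[.004,.004,.03]))
h.proj=pj
s=viewer.grab_frame("scene")
for n,q in(("scene",s),("top",T)):
    g=cv2.cvtColor(q["pixels"],cv2.COLOR_RGB2GRAY)
    m=viewer.trace(q,"tumbler")
    if m: print(n,m[0]["score"],m[0]["rect"], [(l,proj(q,tpose([.688,-.015,-.0435,l])[0]).min(0).round(1),proj(q,tpose([.688,-.015,-.0435,l])[0]).max(0).round(1)) for l in(-.2,-.176)])
E
```

```text
t 12.5667 tcp [0.6059 0.1463 0.009 ] yaw -0.0414 tilt [-1.8e-03  5.0e-04 -1.0e+00] scaled [-0.0048  0.0006  0.0025] turn 0.0013 F [-3.5  0.7  0.9]
foot behind tip mm 53.95801110357985 lateral -0.12783891391389332
lean nan 0.0
wedge fit (array([ 0.608485  ,  0.14345374, -0.03723282]), np.float64(-0.6872801082543978))
0.77 wedge wrist fit (array([ 0.60747617,  0.14506345, -0.04628487]), np.float64(-0.7812843414432129))
scene 0.69 [178.7, 148.4, 290.5, 253.4] [(-0.2, array([175. , 145.2]), array([290.2, 251.7])), (-0.176, array([175., 146.]), array([290.6, 251.3]))]
top 0.96 [203.1, 144.8, 338.4, 177.3] [(-0.2, array([199.5, 162.2]), array([338.9, 176.9])), (-0.176, array([199.1, 161.9]), array([338.9, 177.1]))]chk.py:12: RuntimeWarning: invalid value encountered in scalar divide
  i=int(np.argmax(cs));a=np.polyfit(L[max(i-4,0):i+5],cs[max(i-4,0):i+5],2);print("lean",-a[1]/2/a[0],max(cs))
```

```bash
python3 - <<'E'
from h import *
for n,f in(("scene","a"),("top","b")):
    old=cv2.cvtColor(cv2.imread(f"pics/{f}.png"),cv2.COLOR_BGR2GRAY).astype(np.float32)
    ns=[]
    for _ in range(2):
        p=viewer.grab_frame(n);ns.append(cv2.resize(p["pixels"],(800,600)))
    new=cv2.cvtColor(np.mean(ns,0).astype(np.uint8),cv2.COLOR_RGB2GRAY).astype(np.float32)
    k=800/512
    q=[.688,-.015,-.0435]
    for nm,pt,w in(("ball",[0,0,.105],36),("rend",[0,-.165,0],26),("lend",[0,.15,.007],20)):
        P=lambda l:((proj(p,(R.from_euler("z",q[2])*R.from_euler("x",l)).apply(pt)+[*q[:2],.062])[0]+.5)*k)
        c=P(-.2).round().astype(int);exp=P(-.176)-P(-.2)
        cut=lambda im,c:im[c[1]-w:c[1]+w,c[0]-w:c[0]+w]
        try:
            W=np.eye(2,3,dtype=np.float32);cc,W=cv2.findTransformECC(cut(old,c),cut(new,c),W,cv2.MOTION_TRANSLATION,(3,200,1e-6),None,3)
            g=W[:,2];print(n,nm,"shift",g.round(2),"exp for 4mm",exp.round(2),"lift mm",(4*g@exp/(exp@exp)).round(2),round(cc,3))
        except Exception as e: print(n,nm,"fail")
    # static check: gauge-side patch and stand plate corner
    c=((proj(p,R.from_euler("z",q[2]).apply([.045,-.085,.006])+[*q[:2],0])[0]+.5)*k).round().astype(int);w=20
    W=np.eye(2,3,dtype=np.float32);print("static",cv2.findTransformECC(cut(old,c),cut(new,c),W,cv2.MOTION_TRANSLATION,(3,200,1e-6),None,3)[1][:,2])
E
```

```text
scene ball shift [-1.04 -0.96] exp for 4mm [-1.33 -1.18] lift mm 3.17 0.996
scene rend shift [-0.09  0.92] exp for 4mm [0.04 1.17] lift mm 3.12 0.995
scene lend fail
static [-0.01018405 -0.02530007]
top ball shift [1.4  0.09] exp for 4mm [1.69 0.05] lift mm 3.31 0.971
top rend shift [-0.03  0.24] exp for 4mm [0.01 0.33] lift mm 2.85 0.971
top lend shift [27.01  0.1 ] exp for 4mm [-0.52 -0.31] lift mm -153.62 0.685
static [-0.3928995   0.00281349]
```

Registering the ball and the right bar end against the first pictures gives a consistent lift of about 3.2 mm. Advancing another ~4.5 mm.

>>> play_rows --commands '[[[1, 0.01, 0, 0, 0], [1, 0.02, 0, 0, 0], [1, 0.022, 0, 0, 0], [1, 0.022, 0, 0, 0], [1, 0.022, 0, 0.001, 0], [1, 0.022, 0, 0.002, 0], [1, 0.022, 0, 0.002, 0], [1, 0.022, 0, 0.002, 0]]]'

```text
clock: 13.88
tcp_pos: [0.6118, 0.1461, 0.0093]
orientation: [-3.141, 0.066, -0.001]
contact_force: [0.3, 0.5, -4.2]
grip_width: 0.0273
gripper_force: 69.7
```

```bash
python3 chk.py s5.png; python3 - <<'E'
from h import *
n="scene";old=cv2.cvtColor(cv2.imread("pics/a.png"),cv2.COLOR_BGR2GRAY).astype(np.float32)
p=viewer.grab_frame(n);new=cv2.cvtColor(cv2.resize(p["pixels"],(800,600)),cv2.COLOR_RGB2GRAY).astype(np.float32)
k=800/512;q=[.688,-.015,-.0435]
for nm,pt,w in(("ball",[0,0,.105],36),("rend",[0,-.165,0],26)):
    P=lambda l:((proj(p,(R.from_euler("z",q[2])*R.from_euler("x",l)).apply(pt)+[*q[:2],.062])[0]+.5)*k)
    c=P(-.2).round().astype(int);exp=P(-.176)-P(-.2)
    cut=lambda im:im[c[1]-w:c[1]+w,c[0]-w:c[0]+w]
    cc,W=cv2.findTransformECC(cut(old),cut(new),np.eye(2,3,dtype=np.float32),cv2.MOTION_TRANSLATION,(3,200,1e-6),None,3)
    print(nm,(4*W[:,2]@exp/(exp@exp)).round(2))
E
```

```text
t 13.8833 tcp [0.6118 0.1461 0.0093] yaw -0.042 tilt [ 8.e-04 -0.e+00 -1.e+00] scaled [-0.0343  0.0005  0.0038] turn 0.001 F [ 0.3  0.5 -4.2]
foot behind tip mm 59.85713739454239 lateral -0.10685652093077966
lean -0.16401311582133654 0.9376753555070622
wedge fit (array([ 0.61414225,  0.14309962, -0.0399542 ]), np.float64(-0.7202241943017281))
ball 4.06
rend 5.1
```

View pics/s5.png

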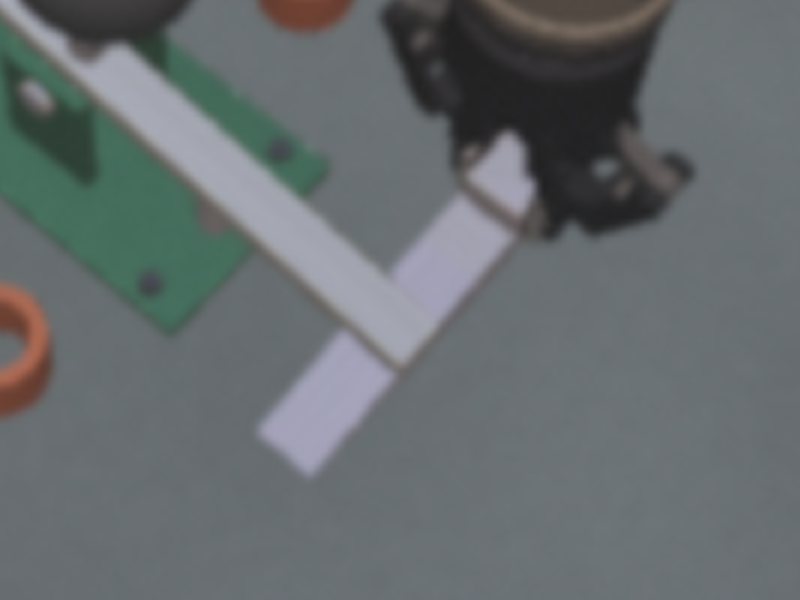

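The wedge is under the foot (tip (285,455), bar end (405,365)), with lift at 4–5 mm. The force reading suggests the wedge is partly carried, so I'll press it back down flat and ease back 1.5 mm.

>>> play_rows --commands '[[[1, 0, 0, 0.002, 0], [1, -0.004, 0, 0.004, 0], [1, -0.008, 0, 0.005, 0], [1, -0.008, 0, 0.005, 0], [1, -0.008, 0, 0.005, 0], [1, -0.008, 0, 0.005, 0]]]'

```text
clock: 14.58
tcp_pos: [0.611, 0.1463, 0.0089]
orientation: [-3.14, 0.066, -0.004]
contact_force: [3.1, -1.3, 2.6]
grip_width: 0.0271
gripper_force: 70.6
```

```bash
cat > lift.py <<'E'
from h import *
n="scene";old=cv2.cvtColor(cv2.imread("pics/a.png"),cv2.COLOR_BGR2GRAY).astype(np.float32)
k=800/512;q=[.688,-.015,-.0435];plan(.6089,.1463,.0088,-.0435)
for _ in range(3):
  p=viewer.grab_frame(n);new=cv2.cvtColor(cv2.resize(p["pixels"],(800,600)),cv2.COLOR_RGB2GRAY).astype(np.float32)
  for nm,pt,w in(("ball",[0,0,.105],36),("rend",[0,-.165,0],26)):
    P=lambda l:((proj(p,(R.from_euler("z",q[2])*R.from_euler("x",l)).apply(pt)+[*q[:2],.062])[0]+.5)*k)
    c=P(-.2).round().astype(int);exp=P(-.176)-P(-.2)
    cut=lambda im:im[c[1]-w:c[1]+w,c[0]-w:c[0]+w]
    cc,W=cv2.findTransformECC(cut(old),cut(new),np.eye(2,3,dtype=np.float32),cv2.MOTION_TRANSLATION,(3,200,1e-6),None,3)
    print(nm,(4*W[:,2]@exp/(exp@exp)).round(2))
plan(.6089,.1463,.0088,-.0435)
E
python3 lift.py
```

```text
t 14.5833 tcp [0.611  0.1463 0.0089] yaw -0.0419 tilt [ 2.4e-03 -5.0e-04 -1.0e+00] scaled [-0.0105  0.0007  0.0004] turn 0.001 F [ 3.1 -1.3  2.6]
ball 3.84
rend 4.13
ball 3.9
rend 4.6
ball 3.85
rend 4.08
t 14.7333 tcp [0.611  0.1464 0.0089] yaw -0.042 tilt [ 2.4e-03 -6.0e-04 -1.0e+00] scaled [-0.0105  0.0008  0.0003] turn 0.001 F [ 4.  -0.5  3.7]
```

The lift is about 4 mm, and the wedge is flat and lightly pressed on the shelf. Handing in.

```bash
python3 -c "
from bench import r
print(r.hand_in())"
```

```text
the job is handed in; nothing more can be done
None
```

I handed the job in at about 15 s on the robot's clock: the wedge is still gripped and flat on the shelf, the tumbler's left foot rests on it about 4 mm up (measured from the camera images), and neither the gauge, the plunger nor the bushings were touched; `hand_in()` gave no verdict.

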